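# Latch the pull hook onto the tester's anchor pin and start the test

### The arm

A 6-joint arm with a two-finger parallel gripper is mounted at the origin on a cart in front of the work surface, level with it; the furniture and walls round the work are solid. World frame = base frame: x ahead of the robot, y to its left, z up, the work surface at z = 0. Lengths are in m, angles in rad, forces in N, time in s.
With the tool pointing down it reaches from about 0.25 to 0.775 m from the base axis. Payload 4 kg.
Tool frame: the origin (TCP) lies at the centre of the arm's flange, where the gripper is bolted on; the fingertips stand 199 mm ahead of it and the grasp point (between the pads) lies 180 mm ahead of it; z points along the fingers, y is the line along which they close (so a half turn about z gives the same grasp; the last joint's range is limited). The gripper opens to 94 mm and grips with 3 to 60 N. Pads are 16 mm wide; open, the fingers measure 119 mm over their backs; the gripper's body (75 mm by 177 mm) begins 78 mm behind the grasp point.
Start: joints at [-1.435, 0.087, 1.371, -0, 1.684, -0.103], TCP at [0.13, -0.534, 0.405] pointing down, gripper open.
Joint ranges: [-3.1, 3.1], [-0.76, 2.03], [0.27, 2.55], [-1.08, 4.22], [0.17, 2.65], [-2.57, 2.57]. Speed limits (rad/s): [2.79, 2.79, 3.14, 3.14, 3.14, 3.14].

### API

Orientations are given as [roll, pitch, yaw] about the fixed x, y, z axes, in that order (R = Rz(yaw) Ry(pitch) Rx(roll)).
In Python, from bench import robot, eyes, models gives the robot as it stands.
- The arm moves only by the tool step_arm, never from a script. Its argument "commands" is a list that holds one entry, the list of rows, each a list of 7 numbers: the shift along the tool's x, y, z in mm, then the turn, a rotation vector about the tool's x, y, z in rad, then the finger opening in mm, from 0 to 94. In form: [[[tx, ty, tz, wx, wy, wz, gripper], ...]]. A call has 1 to 20 rows; each row shifts and turns the commanded pose from where the row before left it, along the tool's axes as they then stand; what a row does not reach is not made up. A row lasts 1/8 s, in which the tool goes at most 62.5 mm and 10.7 degrees, less where a joint would pass 70% of its speed; a pose out of reach is approached as far as the arm can. A call is refused whole if a number of a shift passes 62.5 or a number of a turn 0.188, either way. A call with a gripper value outside its range is refused whole. The fingers move at their own pace and stop on an object; the grip force is fixed at half the most. Time passes only in rows, so rows that do not move let the fingers close. It gives the time, the measured TCP pose, the force, the opening and the grip force at its end, in the units of the state.
- robot.get_obs(): the state, without advancing time (a new reading comes with each control period).
- eyes.snapshot(name): name is "scene" or "top"; returns a dict with "color" (480x640x3 uint8, red, green, blue), "camera_matrix" (3x3 intrinsics, pixels), "eye" and "rotation" of the camera in the world. Camera axes: x right, y up, looking along -z (the intrinsics and any distortion apply to the point x, -y, -z); pixel columns grow to the right and rows downward; lengths in m; the calibration is good to about 2 mm. A picture is of the moment at which its call begins. There is no depth.
- robot.close_job(): hands the job in; it is judged then, once.
Trained networks look in a picture, given as the dict that the camera call returned (one of the last four; its "shot" number tells which), for a name from the list of things; names that differ only in an ending like _2 or _b are one class to them, and where a whole thing is asked for, a point or a joint stands for the part that bears it (a point fixed in the world has none). Each returns a list of dicts, best first, with "confidence" (0 to 1); they miss things now and then, are a little off and sometimes report something else, mostly with a low value. They report only what shows in the picture. A call takes as long as a camera call. They do not tell look-alikes from the thing itself.
- models.masks_of(picture, query): "mask" (480x640 bool, what is visible of it) and "xy" ([column, row] in pixels, amid what is visible of it).
- models.tip_of(picture, query): "xy" ([column, row] in pixels: a listed point, or the origin of a listed thing).
The state is a dict: "time": time; "joint_positions": joint angles; "qvel": joint speeds; "joint_torque": joint torques, N m; "tool_pos": TCP position; "ee_rot": TCP orientation; "wrist_force": force on the tool from outside, world axes, zero at the start; "wrist_torque": the same for the moment, N m; "width": finger opening in m; "finger_force": force on a finger pad.
Only numpy, scipy, OpenCV 4.12 (cv2) and the standard library are available. Lean on these libraries where they do the work, as an engineer would, in place of code of your own. Each camera call takes 0.05 s, during which the arm holds its last target. There are 200 camera calls.

### The job

Take the pull hook out of its wooden stand and push its mouth onto the anchor pin of the pull tester, tilted so that it goes in under the tester's overhanging head, until the pin is fully home and the sprung latch has snapped shut behind it. Let go so that the hook lies at rest on the tester's rest bar; then press the separate test button fully down and release it. Leave the tin, the solder spool and the beeswax where they are.

Things in the scene. Friction and masses are not known exactly. Their poses are not given: they have to be found in the camera images.
- pull_hook: Flat steel snap hook with a black grip, 14 mm thick (own y), 0.22 kg (varies), upright in the wooden stand at the start. Origin: where the centre of a fully seated 10 mm pin lies. Own z runs up the grip; the mouth opens to -z. Steel body x -22 to 22, z 5 to 45 mm; prongs down to z = -42 mm, outer faces x = -22 and 22 mm. It may go on the pin either way round.
- hook_grip (a point): Middle of the hook's black grip, 80 mm up the hook's z from its origin. The grip is 22 mm wide (hook x), 14 mm thick (hook y), from z = 45 to 99 mm, with an end cap 30 x 14 mm up to z = 106 mm. Grip it across the 14 mm.
- hook_mouth (a point): Entrance of the hook's mouth, at x = -2, z = -42 mm of the hook, between the prong tips: 29 mm wide there, narrowing to 16 mm (hook x -10 to 6 mm) at z = -33 mm. At the top of the throat is a 90 degree V that centres the pin.
- latch (a joint): Sprung brass latch bar across the hook's mouth, pivoted at x = 10, z = -28 mm of the hook; rad, 0 = shut, 1.5 = folded inward against the prong. The pin pushes it open (about 2 N); it springs shut behind the pin once the pin is within about 4 mm of the seat.
- hook_stand: Fixed wooden stand, foot 80 x 56 mm, 32 mm high; its pocket is 47 x 18 mm, pocket floor 8 mm above the worktop. Origin: centre of its underside. In it the hook's origin is 50 mm above the worktop and the hook's axes are along the stand's; draw the hook straight up by 30 mm or more.
- pull_tester: Grey fixed tester, base 165 x 100 x 12 mm. Origin: underside, below the pin; own x points from its front (robot side) to its column (x 57 to 87 mm), y along the pin. Its head (x -4 to 87, y -31 to 31, z 150 to 200 mm) overhangs the pin, so a vertical hook does not fit: push it on from the front, mouth first along its own axis, grip leaning to the front (-x) 25 to 35 degrees from vertical.
- anchor_pin (a point): Centre of the tester's horizontal steel anchor pin, 10 mm diameter, along the tester's y, 80 mm above the worktop, between two steel cheeks 6 mm thick at y = -20 and 20 mm (gap 34 mm, up to z = 92 mm).
- rest_bar (a point): Centre of the tester's rubber rest bar, 8 mm diameter, along y, 44 mm in front of and 18 mm above the pin, carried by arms from the cheeks. With the hook fully home and let go, the edge of its steel body lies on this bar and the grip leans 35 degrees to the front.
- test_button_base: Housing of the separate fixed test button; origin at the centre of its underside on the worktop.
- test_button_top (a point): Centre of the top of the round steel push button, 28 mm diameter; it is pressed straight down.
- test_button (a joint): Travel of the button in m: 0 up, 0.006 fully down; sprung, fully down at about 5 N.
- tin: Small grey round tin, 35 mm diameter, 21 mm high; origin at its underside. Bystander.
- spool: Solder spool standing on its flange, 36 mm diameter, 20 mm high; origin at its underside. Bystander.
- wax: Round cake of beeswax, 45 mm diameter, 20 mm high; origin at its underside. Bystander.
Things that resemble listed ones, but are neither listed nor needed, are in the scene too. There is more than one size of the test_button_base; the job needs the middle-sized.

How it is judged:
By the outcome, as a careful person would: the job done as asked, in the order asked, and still so for the second after the job is handed in, with the robot touching nothing.
It also fails if it takes over 54 s, if anything falls off the work surface, if the arm or the gripper's body presses on something with over 40 N, if the wrist force passes 120 N, or if a joint passes its speed limit or range.

## Working session

There is one attempt and no reset: what is moved stays moved. The work goes in short steps, Python scripts to look and compute and a tool call to move; the robot and the scene stay as the last step left them, time stands still between calls to the robot, and variables do not carry over. Pictures are saved under pics/ and viewed, at most 10 in all, crops included, and the job is handed in when it is done.

Besides the shell and the picture viewer there is one more tool, called in YAML: its name, and indented under it one key for each argument. step_arm: Moves the arm, as the interface text tells. Its arguments: {"type":"object","properties":{"commands":{"type":"array"}},"required":["commands"]}

```bash
mkdir -p pics; cat > h.py <<'E'
import numpy as np, cv2
from bench import robot, eyes, models
def ray(p,xy):
    K=np.array(p["camera_matrix"]);d=np.linalg.inv(K)@[xy[0],xy[1],1.]
    return np.array(p["eye"]),np.array(p["rotation"])@np.array([d[0],-d[1],-d[2]])
def atz(p,xy,z):
    e,d=ray(p,xy);return e+d*(z-e[2])/d[2]
def proj(p,X):
    c=np.array(p["rotation"]).T@(np.array(X)-p["eye"]);q=np.array(p["camera_matrix"])@[c[0],-c[1],-c[2]]
    return q[:2]/q[2]
def tri(a,b):
    A=np.zeros((3,3));v=np.zeros(3)
    for e,d in(a,b):
        d=d/np.linalg.norm(d);P=np.eye(3)-np.outer(d,d);A+=P;v+=P@e
    return np.linalg.solve(A,v)
E
python3 - <<'E'
from h import *
for n in("scene","top"):
    p=eyes.snapshot(n);cv2.imwrite(f"pics/{n}0.png",p["color"][:,:,::-1])
    print(n,p.keys(),np.round(p["eye"],3),np.round(p["camera_matrix"],1).tolist())
    for q,z in dict(hook_grip=.13,pull_hook=.05,hook_stand=0,pull_tester=0,anchor_pin=.08,rest_bar=.098,test_button_base=0,test_button_top=.03,tin=0,spool=0,wax=0).items():
        for r in models.tip_of(p,q)[:4]: print(q,round(r["confidence"],2),np.round(r["xy"],1),np.round(atz(p,r["xy"],z),3))
E
```

```text
scene dict_keys(['color', 'camera_matrix', 'eye', 'rotation', 'shot']) [0.118 0.367 0.849] [[480.8, 0.0, 315.0], [0.0, 480.8, 238.4], [0.0, 0.0, 1.0]]Traceback (most recent call last):
  File "<stdin>", line 6, in <module>
  File "h.py", line 7, in atz
    e,d=ray(p,xy);return e+d*(z-e[2])/d[2]
                                      ~^^^
IndexError: invalid index to scalar variable.
```

```bash
sed -i 's/^from bench.*/&\nfrom scipy.spatial.transform import Rotation as Rn\ndef rot(p):\n    r=np.array(p["rotation"]);return r if r.ndim==2 else (Rn.from_euler("xyz",r) if r.size==3 else Rn.from_quat(r)).as_matrix()/; s/np.array(p\["rotation"\])@/rot(p)@/; s/np.array(p\["rotation"\]).T/rot(p).T/' h.py
python3 - <<'E'
from h import *
for n in("scene","top"):
    p=eyes.snapshot(n);cv2.imwrite(f"pics/{n}0.png",p["color"][:,:,::-1])
    print(n,np.round(p["eye"],3),p["rotation"], -rot(p)[:,2])
    for q,z in dict(hook_grip=.13,pull_hook=.05,hook_stand=0,pull_tester=0,anchor_pin=.08,rest_bar=.098,test_button_base=0,test_button_top=.03,tin=0,spool=0,wax=0).items():
        for r in models.tip_of(p,q)[:4]: print(q,round(r["confidence"],2),np.round(r["xy"],1),np.round(atz(p,r["xy"],z),3))
print(robot.get_obs())
E
```

```text
scene [0.118 0.367 0.849] [ 0.73416763  0.00630852 -2.49778561] [ 0.40589144 -0.5330414  -0.7423739 ]
hook_grip 0.82 [350.9 229.8] [ 0.466 -0.212  0.13 ]
pull_hook 0.56 [349.8 251.2] [ 0.471 -0.222  0.05 ]
pull_hook 0.23 [252.7 274.4] [ 0.598 -0.047  0.05 ]
hook_stand 0.64 [345.7 270.3] [ 0.468 -0.206 -0.   ]
pull_tester 0.78 [244.5 291.7] [ 0.611 -0.027  0.   ]
pull_tester 0.6 [205.1 380.5] [0.532 0.168 0.   ]
anchor_pin 0.86 [234.8 271.2] [ 0.615 -0.016  0.08 ]
rest_bar 0.83 [252.2 271.3] [ 0.575 -0.028  0.098]
test_button_base 0.74 [398.3 254. ] [ 0.398 -0.318  0.   ]
test_button_base 0.57 [387.3 216.3] [ 0.482 -0.408  0.   ]
test_button_base 0.55 [371.5 231.6] [ 0.486 -0.341  0.   ]
test_button_top 0.64 [402.1 248.3] [ 0.39  -0.314  0.03 ]
test_button_top 0.47 [373.3 225.7] [ 0.479 -0.334  0.03 ]
test_button_top 0.42 [386.  211.1] [ 0.481 -0.394  0.03 ]
tin 0.71 [304.7 244.5] [ 0.589 -0.213  0.   ]
spool 0.93 [202.7 381.1] [0.534 0.172 0.   ]
wax 0.61 [418.4 207.1] [ 0.436 -0.483  0.   ]
wax 0.27 [347.  272.1] [ 0.463 -0.204  0.   ]
top [ 0.434 -0.16   1.186] [ 0.08489754 -0.0101
[... 976 characters left out ...]
nt_positions': array([-1.43508225e+00,  8.71735557e-02,  1.37071449e+00,  2.20892804e-05,
        1.68363079e+00, -1.03132418e-01]), 'qvel': array([-5.88473608e-04,  9.80812681e-04, -3.64020931e-05, -1.48990558e-03,
        4.53387032e-04, -1.07462526e-03]), 'joint_torque': array([ 6.43774092e-04, -3.40037692e+01, -3.02596951e+01,  7.17676571e-02,
        2.40227929e-02, -2.38285287e-05]), 'tool_pos': array([ 0.13009969, -0.53437727,  0.40471298]), 'ee_rot': array([ 3.14151696e+00, -1.42320734e-05,  2.38848982e-01]), 'wrist_force': array([-0.67711511, -1.01564659,  0.12987384]), 'wrist_torque': array([ 0.01741791, -0.00078056, -0.04743389]), 'finger_force': 0.0, 'width': 0.09395598764004809}
```

View pics/scene0.png

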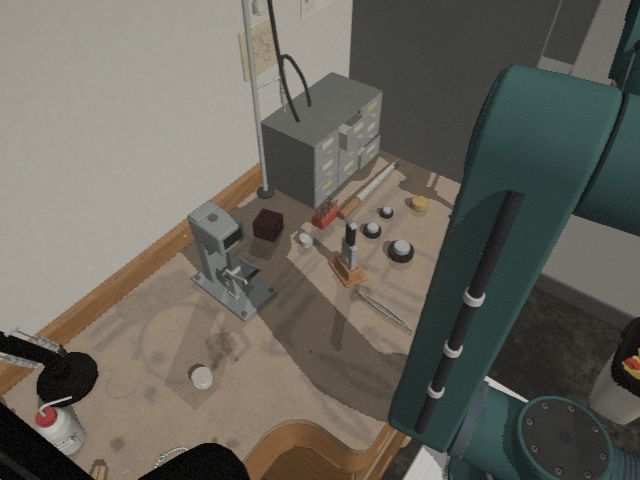

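View pics/top0.png

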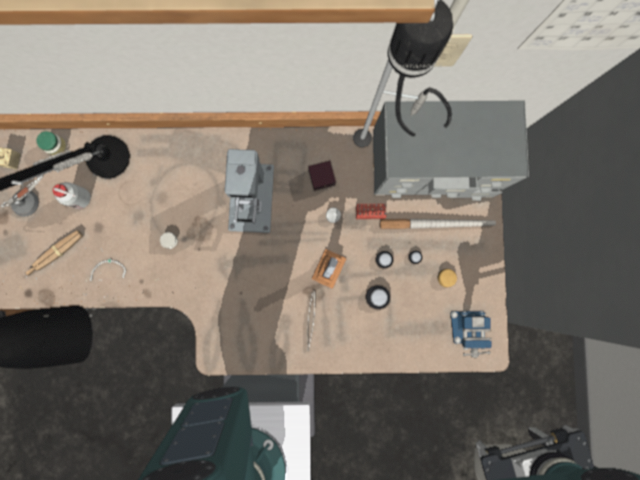

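```bash
python3 - <<'E'
from h import *
t=cv2.imread("pics/top0.png");s=cv2.imread("pics/scene0.png")
c=lambda im,x,y:cv2.resize(im[y:y+75,x:x+100],(400,300),interpolation=cv2.INTER_CUBIC)
s2=cv2.resize(s[200:335,170:350],(400,300),interpolation=cv2.INTER_CUBIC)
cv2.imwrite("pics/crop1.png",np.vstack([np.hstack([c(t,280,230),cv2.resize(t[145:238,190:314],(400,300),interpolation=cv2.INTER_CUBIC)]),np.hstack([c(s,300,215),s2])]))
for n in("scene","top"):
    p=eyes.snapshot(n)
    for q in("pull_tester","hook_stand","pull_hook","hook_grip","test_button_base"):
        for r in models.masks_of(p,q)[:4]:
            m=r["mask"].astype(np.uint8);cs=max(cv2.findContours(m,0,2)[0],key=cv2.contourArea)
            rr=cv2.minAreaRect(cs);print(n,q,round(r["confidence"],2),np.round(r["xy"]),m.sum(),np.round(rr[0],1),np.round(rr[1],1),round(rr[2],1))
            if n=="top": print("   ",[np.round(atz(p,b,0.03 if q!="pull_tester" else .012)[:2],3).tolist() for b in cv2.boxPoints(rr)])
E
```

```text
scene pull_tester 0.73 [350. 246.] 654 [350. 244.] [52. 16.] 90.0
scene pull_tester 0.62 [225. 265.] 5397 [223.5 263. ] [124.8  68.9] 63.4
scene hook_stand 0.72 [344. 275.] 617 [347.6 269.1] [36.5 24.4] 55.5
scene hook_stand 0.54 [375. 229.] 107 [372.5 227.5] [ 9. 11.] 90.0
scene hook_stand 0.51 [352. 245.] 660 [349. 244.] [52. 16.] 90.0
scene pull_hook 0.7 [350. 244.] 611 [348.9 244. ] [15.3 52. ] 1.5
scene hook_grip 0.86 [349. 248.] 694 [349.  243.5] [53. 16.] 90.0
scene test_button_base 0.93 [400. 252.] 450 [401.  250.5] [21. 24.] 90.0
scene test_button_base 0.71 [387. 214.] 130 [386.5 212.5] [11. 13.] 90.0
scene test_button_base 0.6 [375. 230.] 218 [372.5 231. ] [14. 17.] 90.0
top pull_tester 0.87 [248. 189.] 3489 [248.3 190.5] [47.8 82.8] 2.9
    [[0.558, 0.04], [0.758, 0.031], [0.751, -0.084], [0.551, -0.073]]
top hook_stand 0.88 [324. 268.] 658 [329.  268.4] [24.  33.8] 25.0
    [[0.442, -0.169], [0.513, -0.203], [0.489, -0.253], [0.418, -0.219]]
top pull_hook 0.43 [331. 269.] 134 [330.1 268.3] [ 7.  20.2] 28.3
    [[0.449, -0.195], [0.49, -0.218], [0.482, -0.232], [0.442, -0.209]]
top hook_grip 0.64 [329. 272.] 164 [330.3 268.4] [ 8.9 20.1] 26.6
    [[0.45, -0.194], [0.491, -0.215], [0.482, -0.234], [0.44, -0.212]]
top hook_grip 0.54 [170. 239.] 202 [168.3 240.8] [15.6 14.8] 45.0
    [[0.535, 0.187], [0.559, 0.163], [0.533, 0.137], [0.509, 0.161]]
top test_button_base 0.78 [377. 298.] 480 [377.4 297.3] [24.1 23.7] 63.4
    [[0.411, -0.285], [0.435, -0.335], [0.385, -0.359], [0.361, -0.309]]
top test_button_base 0.63 [414. 256.] 156 [414.6 257.2] [13.4 13.4] 63.4
    [[0.497, -0.39], [0.51, -0.418], [0.482, -0.432], [0.469, -0.403]]
top test_button_base 0.51 [385. 259.] 264 [384.  260.5] [17. 18.] 90.0
    [[0.503, -0.319], [0.502, -0.361], [0.463, -0.36], [0.463, -0.318]]
```

View pics/crop1.png

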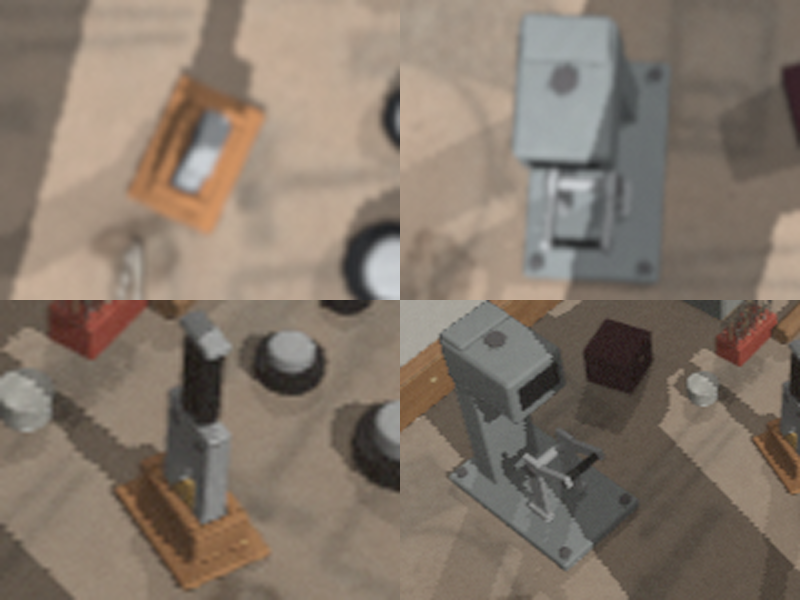

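```bash
cat > fit.py <<'E'
from h import *
from scipy.optimize import least_squares
S=eyes.snapshot("scene");T=eyes.snapshot("top")
ct=lambda x,y:(190+(x-400)/3.226,145+y/3.226)
cs=lambda x,y:(170+(x-400)/2.222,200+(y-300)/2.222)
F=lambda x,y:(280+x/4,230+y/4)
G=lambda x,y:(300+x/4,215+(y-300)/4)
def fit(obs,x0):
    def f(v):
        c,s=np.cos(v[2]),np.sin(v[2]);r=[]
        for p,px,X in obs:
            X=np.array(X(v),float);W=[v[0]+c*X[0]-s*X[1],v[1]+s*X[0]+c*X[1],X[2]]
            r+=list(proj(p,W)-px)
        return np.array(r)
    o=least_squares(f,x0,loss="soft_l1");print(np.round(o.x,4));print(np.round(f(o.x).reshape(-1,2),1).tolist());return o.x
B=lambda e,sy:(lambda v:(v[3]+(165 if e else 0)/1000,sy*.05,.012))
H=lambda x,sy:(lambda v:(x,sy*.031,.2))
fit([(T,ct(668,63),B(1,-1)),(T,ct(658,280),B(0,-1)),(T,ct(527,275),B(0,1)),
 (S,cs(448,475),B(1,1)),(S,cs(568,568),B(0,1)),(S,cs(637,498),B(0,-1)),
 (T,ct(522,15),H(.087,1)),(T,ct(613,17),H(.087,-1)),(T,ct(516,158),H(-.004,1)),
 (S,cs(440,335),H(.087,1)),(S,cs(495,302),H(.087,-1)),(S,cs(562,357),H(-.004,-1)),(S,cs(515,378),H(-.004,1)),
 (S,(252.2,271.3),lambda v:(-.044,0,.098)),(T,(241.4,220.6),lambda v:(-.044,0,.098)),(S,(234.8,271.2),lambda v:(0,0,.08))],[.61,-.02,-.03,-.08])
C=lambda x,y:(lambda v:(x*.04,y*.028,v[3]))
P=lambda z:(lambda v:(0,0,z))
K=lambda x,y:(lambda v:(x*.015,y*.007,.156))
fit([(T,F(128,192),C(-1,1)),(T,F(188,72),C(1,1)),(T,F(268,107),C(1,-1)),(T,F(210,232),C(-1,-1)),
 (S,G(115,490),C(1,1)),(S,G(190,588),C(-1,1)),(S,G(270,552),C(-1,-1)),
 (S,G(180,328),K(1,1)),(S,G(195,312),K(1,-1)),(S,G(232,350),K(-1,-1)),
 (S,(350.9,229.8),P(.13)),(T,(327.7,267.1),P(.13)),(S,(349.8,251.2),P(.05)),(T,(330.7,266.6),P(.05))],[.467,-.208,-.46,0.0])
for z in(.02,.025,.03): print(z,atz(S,(371.5,231.6),0),atz(S,(373,226.5),z),atz(T,(383.8,259.6),z))
print(tri(ray(S,(373.3,225.7)),ray(T,(383.8,259.6))))
E
python3 fit.py
```

```text
[ 0.614  -0.0254 -0.0547 -0.0593]
[[0.0, -0.3], [-0.4, 0.9], [-2.0, 0.6], [0.3, -1.3], [-0.7, -1.9], [1.7, -1.0], [-1.7, -0.2], [0.8, 0.6], [-2.5, 0.1], [-1.4, 0.3], [-1.6, -2.1], [0.7, -5.7], [-2.6, 3.7], [0.4, 2.7], [2.8, 0.3], [3.4, -2.7]]
[ 0.4667 -0.2124 -0.4423 -0.0034]
[[-0.6, 0.6], [-1.7, 0.2], [-0.4, 1.3], [0.2, 0.5], [-0.4, -0.2], [-1.5, 0.3], [0.3, -0.3], [-0.4, -5.0], [1.8, -3.3], [0.2, -3.4], [-0.2, -0.4], [4.1, -0.6], [-0.9, 3.4], [-0.7, 1.0]]
0.02 [ 0.48562665 -0.3409995   0.        ] [ 0.48296067 -0.34040599  0.02      ] [ 0.48508206 -0.3402956   0.02      ]
0.025 [ 0.48562665 -0.3409995   0.        ] [ 0.48075538 -0.33613755  0.025     ] [ 0.48486192 -0.33952295  0.025     ]
0.03 [ 0.48562665 -0.3409995   0.        ] [ 0.47855008 -0.33186912  0.03      ] [ 0.48464178 -0.3387503   0.03      ]
[ 0.48391307 -0.34058696  0.02211475]
```

```bash
cat > ov.py <<'E'
from h import *
def box(p,im,org,sc,pose,b,col):
    x,y,w=pose;c,s=np.cos(w),np.sin(w)
    P=[[b[i][k] for i,k in enumerate(t)] for t in np.ndindex(2,2,2)]
    q=[(proj(p,[x+c*a[0]-s*a[1],y+s*a[0]+c*a[1],a[2]])-org+.5)*sc-.5 for a in P]
    for i in range(8):
        for j in range(i):
            if bin(i^j).count("1")==1: cv2.line(im,tuple(np.int32(q[i]*8)),tuple(np.int32(q[j]*8)),col,1,cv2.LINE_AA,3)
def crop(p,x,y,w,W=400,Hh=300):
    sc=W/w;return cv2.resize(p["color"][y:y+int(Hh/sc),x:x+w,::-1].copy(),(W,Hh),interpolation=cv2.INTER_CUBIC),np.array([x,y]),sc
E
cat > ov1.py <<'E'
from ov import *
import sys
S=eyes.snapshot("scene");T=eyes.snapshot("top");tp=eval(sys.argv[1]);sp=eval(sys.argv[2]);x0=float(sys.argv[3])
rows=[]
for p,a,b in((S,(180,195,110),(310,210,100)),(T,(200,140,128),(280,230,100))):
    im,o,s=crop(p,*a)
    for bx,c in(([(x0,x0+.165),(-.05,.05),(0,.012)],(0,255,255)),([(-.004,.087),(-.031,.031),(.15,.2)],(0,255,0)),([(-.0,.0),(-.023,.023),(.08,.08)],(0,0,255)),([(-.044,-.044),(-.02,.02),(.098,.098)],(255,0,255))): box(p,im,o,s,tp,bx,c)
    i2,o,s=crop(p,*b)
    for bx,c in(([(-.04,.04),(-.028,.028),(0,0)],(0,255,255)),([(-.011,.011),(-.007,.007),(.095,.149)],(0,0,255)),([(-.015,.015),(-.007,.007),(.149,.156)],(0,255,0))): box(p,i2,o,s,sp,bx,c)
    rows.append(np.hstack([im,i2]))
cv2.imwrite(sys.argv[4],np.vstack(rows))
E
python3 ov1.py "(.614,-.0254,-.0547)" "(.4667,-.2124,-.45)" -.06 pics/ov1.png
```

```text
(no output)
```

View pics/ov1.png

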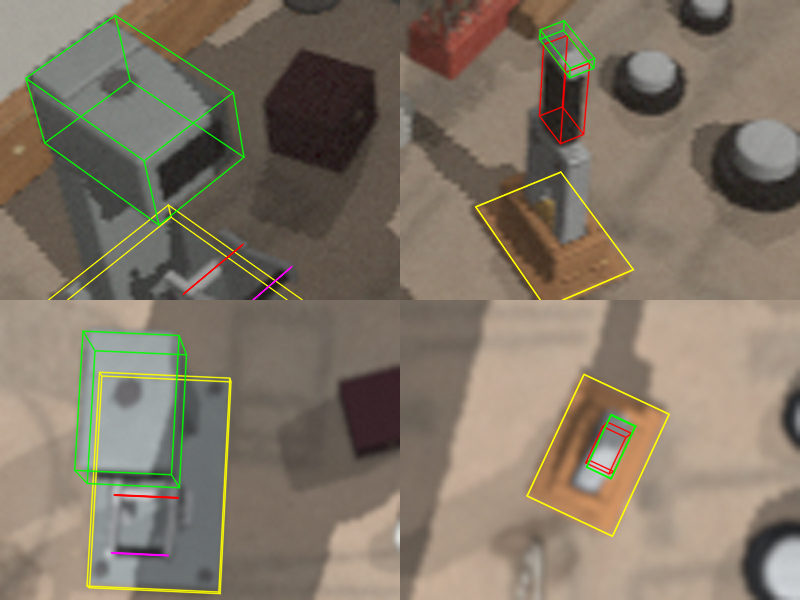

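```bash
python3 - <<'E'
from ov import *
S=eyes.snapshot("scene");T=eyes.snapshot("top");R=[]
for p,a in((S,(205,240,64)),(T,(222,175,56))):
    im,o,s=crop(p,*a);i2=im.copy()
    for bx,c in(([(-.06,.105),(-.05,.05),(0,.012)],(0,255,255)),([(0,0),(-.023,.023),(.08,.08)],(0,0,255)),([(-.044,-.044),(-.02,.02),(.098,.098)],(255,0,255)),([(-.01,.01),(-.023,.023),(.092,.092)],(0,255,0))): box(p,i2,o,s,(.614,-.0254,-.0547),bx,c)
    R.append(np.hstack([im,i2]))
cv2.imwrite("pics/ov2.png",np.vstack(R))
E
```

```text
(no output)
```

View pics/ov2.png

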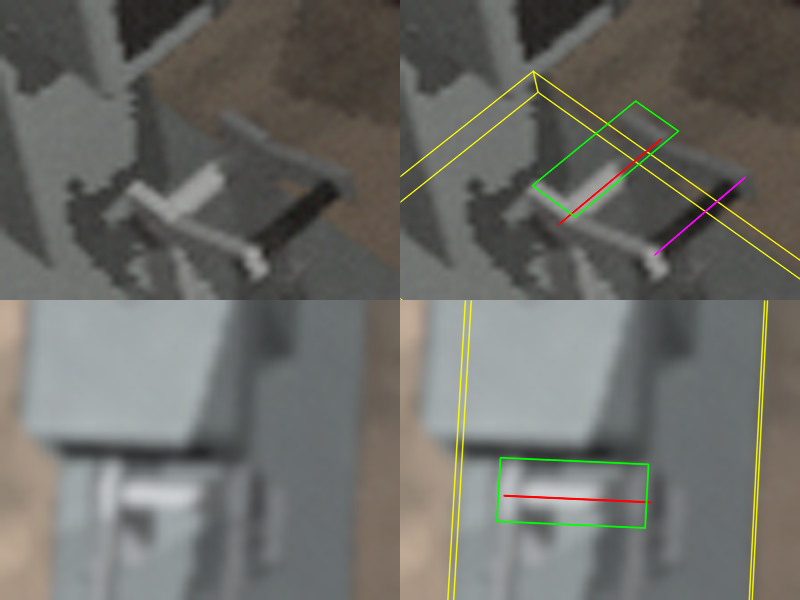

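```bash
cat > plan.py <<'E'
from h import *
def pose(o=None):
    o=o or robot.get_obs();return np.array(o["tool_pos"]),Rn.from_euler("xyz",o["ee_rot"])
def rows(p0,R0,p1,R1,n,g):
    w=(R0.inv()*R1).as_rotvec();out=[];P,R=p0,R0
    for i in range(1,n+1):
        t=p0+(p1-p0)*i/n
        s=np.round(R.inv().apply(t-P)*1000,1);r=np.round(w/n,4)
        out.append([*s.tolist(),*r.tolist(),g]);P=P+R.apply(s/1000);R=R*Rn.from_rotvec(r)
    print(str(out).replace(" ",""));return P,R
down=lambda yaw,th=0:Rn.from_euler("xyz",[np.pi,0,yaw])*Rn.from_rotvec([0,th,0])
E
python3 - <<'E'
from plan import *
p,R=pose()
P,Q=rows(p,R,np.array([.467,-.211,.38]),down(-.455),12,60)
rows(P,Q,np.array([.467,-.211,.31]),down(-.455),3,60)
E
```

```text
[[33.7,-19.5,2.1,0.0,-0.0,0.0578,60],[32.4,-21.5,2.0,0.0,-0.0,0.0578,60],[31.2,-23.3,2.1,0.0,-0.0,0.0578,60],[29.8,-25.0,2.0,0.0,-0.0,0.0578,60],[28.2,-26.8,2.1,0.0,-0.0,0.0578,60],[26.7,-28.3,2.0,0.0,-0.0,0.0578,60],[25.0,-29.8,2.1,0.0,-0.0,0.0578,60],[23.3,-31.2,2.1,0.0,-0.0,0.0578,60],[21.4,-32.5,2.0,0.0,-0.0,0.0578,60],[19.5,-33.7,2.1,0.0,-0.0,0.0578,60],[17.5,-34.8,2.0,0.0,-0.0,0.0578,60],[15.5,-35.7,2.1,0.0,-0.0,0.0578,60]]
[[-0.0,0.0,23.3,0.0,-0.0,0.0001,60],[-0.0,0.0,23.4,0.0,-0.0,0.0001,60],[-0.0,0.0,23.3,0.0,-0.0,0.0001,60]]
```

step_arm:
  commands:
    - [[33.7, -19.5, 2.1, 0, 0, 0.0578, 60], [32.4, -21.5, 2.0, 0, 0, 0.0578, 60], [31.2, -23.3, 2.1, 0, 0, 0.0578, 60], [29.8, -25.0, 2.0, 0, 0, 0.0578, 60], [28.2, -26.8, 2.1, 0, 0, 0.0578, 60], [26.7, -28.3, 2.0, 0, 0, 0.0578, 60], [25.0, -29.8, 2.1, 0, 0, 0.0578, 60], [23.3, -31.2, 2.1, 0, 0, 0.0578, 60], [21.4, -32.5, 2.0, 0, 0, 0.0578, 60], [19.5, -33.7, 2.1, 0, 0, 0.0578, 60], [17.5, -34.8, 2.0, 0, 0, 0.0578, 60], [15.5, -35.7, 2.1, 0, 0, 0.0578, 60], [0, 0, 0, 0, 0, 0, 60], [0, 0, 0, 0, 0, 0, 60]]

```text
time: 3.95
tool_pos: [0.4668, -0.2113, 0.38]
ee_rot: [3.141, 0.0, -0.454]
wrist_force: [0.3, 0.0, 0.4]
width: 0.0601
finger_force: 0.0
```

step_arm:
  commands:
    - [[0, 0, 23, 0, 0, 0, 60], [0, 0, 23, 0, 0, 0, 60], [0, 0, 24, 0, 0, 0, 60], [0, 0, 0, 0, 0, 0, 60], [0, 0, 0, 0, 0, 0, 30], [0, 0, 0, 0, 0, 0, 30], [0, 0, 0, 0, 0, 0, 20], [0, 0, 0, 0, 0, 0, 10], [0, 0, 0, 0, 0, 0, 8], [0, 0, 0, 0, 0, 0, 8]]

```text
time: 5.2
tool_pos: [0.4671, -0.211, 0.3101]
ee_rot: [3.142, -0.0, -0.455]
wrist_force: [-0.1, -0.0, 0.9]
width: 0.0136
finger_force: 30.0
```

step_arm:
  commands:
    - [[0, 0, -8, 0, 0, 0, 8], [0, 0, -16, 0, 0, 0, 8], [0, 0, -20, 0, 0, 0, 8], [0, 0, -20, 0, 0, 0, 8], [0, 0, -16, 0, 0, 0, 8], [0, 0, 0, 0, 0, 0, 8]]

```text
time: 5.95
tool_pos: [0.4673, -0.2111, 0.3921]
ee_rot: [3.141, -0.004, -0.455]
wrist_force: [-0.6, -0.6, -1.0]
width: 0.0138
finger_force: 30.0
```

```bash
cat > seat.py <<'E'
from plan import *
pin=np.array([.6155,-.0237,.08]); yaw=-.052
def tcp(d,th,dx=.001):  # hook origin d back along axis from pin, dx along hook x
    Q=down(yaw,th);return pin+Q.apply([dx,0,-(.26+d)]),Q
E
python3 - <<'E'
from seat import *
from ov import *
S=eyes.snapshot("scene");im,o,s=crop(S,300,170,100,800,600)
p,R=pose();print(p)
for bx,c in(([(-.022,.022),(-.007,.007),(.005,.045)],(0,255,0)),([(-.022,.022),(-.007,.007),(-.042,-.042)],(0,255,255)),([(-.011,.011),(-.007,.007),(.045,.099)],(0,0,255))):
    h=p[2]-.26;bx[2]=(bx[2][0]+h,bx[2][1]+h);box(S,im,o,s,(p[0],p[1],-.455),bx,c)
cv2.imwrite("pics/lift.png",im)
th=np.radians(27.5);t,Q=tcp(.09,th);print(t)
a,B=rows(p,R,np.array([.45,-.1,.40]),down(-.2,.1),6,8)
rows(a,B,t,Q,8,8)
E
```

```text
[ 0.46708493 -0.21103377  0.39071355]
[ 0.45499225 -0.01534607  0.39091554]
[[-10.7,-15.4,-1.6,0.0022,0.0163,-0.0424,8],[-10.0,-15.8,-1.7,0.0022,0.0163,-0.0424,8],[-9.3,-16.2,-1.8,0.0022,0.0163,-0.0424,8],[-8.5,-16.6,-1.9,0.0022,0.0163,-0.0424,8],[-7.8,-17.0,-2.0,0.0022,0.0163,-0.0424,8],[-7.1,-17.3,-2.2,0.0022,0.0163,-0.0424,8]]
[[-1.6,-10.5,1.0,0.0053,0.0474,-0.0179,8],[-1.5,-10.5,1.0,0.0053,0.0474,-0.0179,8],[-1.3,-10.5,0.9,0.0053,0.0474,-0.0179,8],[-1.1,-10.6,1.0,0.0053,0.0474,-0.0179,8],[-1.1,-10.6,0.9,0.0053,0.0474,-0.0179,8],[-0.9,-10.5,1.0,0.0053,0.0474,-0.0179,8],[-0.7,-10.6,1.0,0.0053,0.0474,-0.0179,8],[-0.6,-10.6,1.0,0.0053,0.0474,-0.0179,8]]
```

View pics/lift.png

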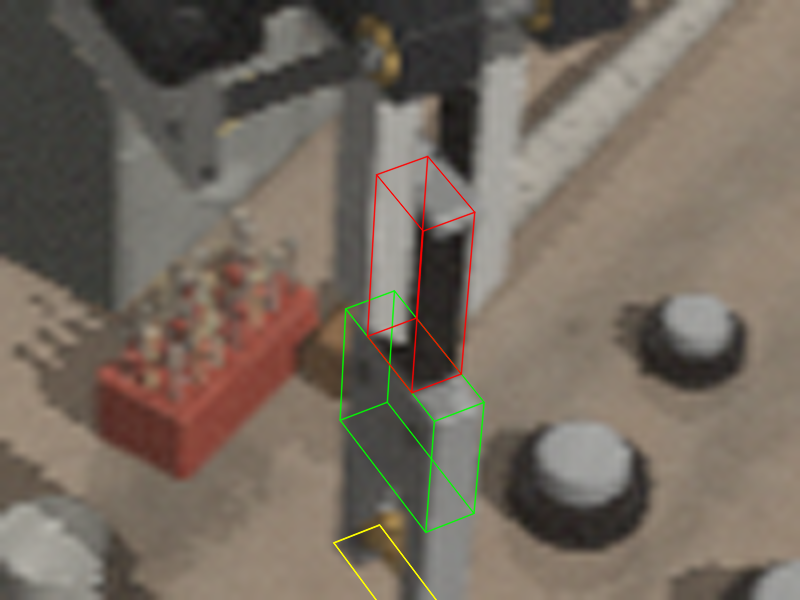

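```bash
python3 - <<'E'
from seat import *
p,R=pose();th=np.radians(27.5);t,Q=tcp(.14,th)
a,B=rows(p,R,np.array([.425,-.12,.45]),down(yaw,th),8,8)
rows(a,B,t,Q,6,8)
E
```

```text
[[-9.7,-7.9,-7.4,0.0121,0.059,-0.0494,8],[-8.9,-8.5,-7.9,0.0121,0.059,-0.0494,8],[-7.9,-8.9,-8.3,0.0121,0.059,-0.0494,8],[-7.0,-9.5,-8.6,0.0121,0.059,-0.0494,8],[-6.0,-9.9,-8.8,0.0121,0.059,-0.0494,8],[-5.0,-10.2,-9.1,0.0121,0.059,-0.0494,8],[-3.9,-10.6,-9.2,0.0121,0.059,-0.0494,8],[-2.9,-10.9,-9.3,0.0121,0.059,-0.0494,8]]
[[-0.9,-17.7,2.3,0.0,0.0,0.0001,8],[-0.9,-17.6,2.3,0.0,0.0,0.0001,8],[-0.9,-17.7,2.3,0.0,0.0,0.0001,8],[-1.0,-17.7,2.3,0.0,0.0,0.0001,8],[-0.9,-17.7,2.2,0.0,0.0,0.0001,8],[-0.9,-17.6,2.3,0.0,0.0,0.0001,8]]
```

step_arm:
  commands:
    - [[-9.7, -7.9, -7.4, 0.0121, 0.059, -0.0494, 8], [-8.9, -8.5, -7.9, 0.0121, 0.059, -0.0494, 8], [-7.9, -8.9, -8.3, 0.0121, 0.059, -0.0494, 8], [-7.0, -9.5, -8.6, 0.0121, 0.059, -0.0494, 8], [-6.0, -9.9, -8.8, 0.0121, 0.059, -0.0494, 8], [-5.0, -10.2, -9.1, 0.0121, 0.059, -0.0494, 8], [-3.9, -10.6, -9.2, 0.0121, 0.059, -0.0494, 8], [-2.9, -10.9, -9.3, 0.0121, 0.059, -0.0494, 8], [-0.9, -17.7, 2.3, 0, 0, 0, 8], [-0.9, -17.6, 2.3, 0, 0, 0, 8], [-0.9, -17.7, 2.3, 0, 0, 0, 8], [-1.0, -17.7, 2.3, 0, 0, 0, 8], [-0.9, -17.7, 2.2, 0, 0, 0, 8], [-0.9, -17.6, 2.3, 0, 0, 0, 8], [0, 0, 0, 0, 0, 0, 8], [0, 0, 0, 0, 0, 0, 8]]

```text
time: 8.0
tool_pos: [0.4318, -0.0145, 0.434]
ee_rot: [3.142, -0.477, -0.052]
wrist_force: [0.6, -0.6, -2.0]
width: 0.0141
finger_force: 30.0
```

```bash
python3 - <<'E'
from seat import *
from ov import *
S=eyes.snapshot("scene");T=eyes.snapshot("top");p,R=pose();th=np.radians(27.5)
t,Q=tcp(.14,th);print(p,R.inv().apply(t-p)*1000,(R.inv()*Q).as_rotvec())
t,Q=tcp(.07,th);rows(p,R,t,Q,4,8)
out=[]
for pp,a in((S,(210,210,100)),(T,(200,160,100))):
    im,o,s=crop(pp,*a,400,500)
    M=lambda X:tuple(np.int32(((proj(pp,p+R.apply([X[0],-X[1],.26-X[2]]))-o+.5)*s-.5)*8))
    for A,B in(((-.022,-.042),(-.022,.045)),((.022,-.042),(.022,.045)),((-.022,.045),(.022,.045)),((-.011,.045),(-.011,.1)),((.011,.045),(.011,.1))):
        for y in(.007,-.007): cv2.line(im,M((A[0],y,A[1])),M((B[0],y,B[1])),(0,255,0),1,16,3)
    box(pp,im,o,s,(pin[0],pin[1],yaw),[(0,0),(-.023,.023),(.08,.08)],(0,0,255))
    out.append(im)
cv2.imwrite("pics/pre.png",np.hstack(out))
E
```

```text
[ 0.43188764 -0.01478607  0.43445407] [ 0.38639791 -0.64171632 -0.71428527] [ 0.00026469  0.00208401 -0.00064342]
[[0.1,-0.2,17.3,0.0001,0.0005,-0.0002,8],[0.2,-0.1,17.3,0.0001,0.0005,-0.0002,8],[0.1,-0.2,17.4,0.0001,0.0005,-0.0002,8],[0.1,-0.1,17.3,0.0001,0.0005,-0.0002,8]]
```

View pics/pre.png

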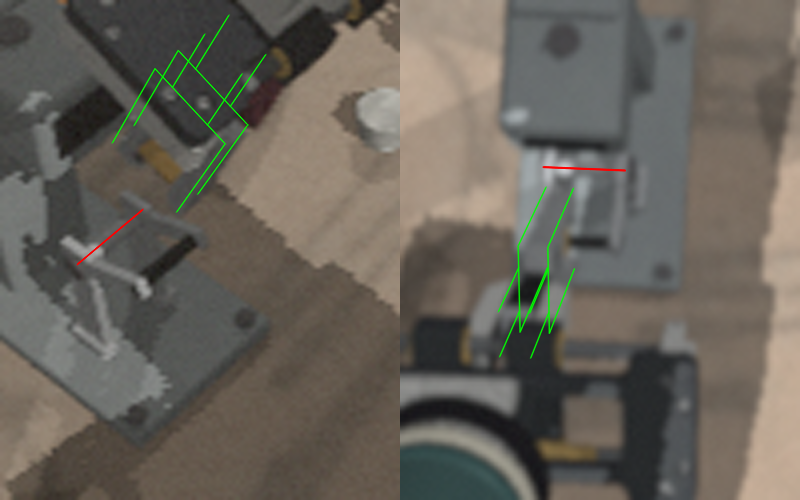

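step_arm:
  commands:
    - [[0.1, -0.2, 17, 0, 0.0005, 0, 8], [0.1, -0.2, 17, 0, 0.0005, 0, 8], [0.1, -0.2, 17, 0, 0.0005, 0, 8], [0.1, 0, 10, 0, 0, 0, 8], [0, 0, 8, 0, 0, 0, 8], [0, 0, 8, 0, 0, 0, 8], [0, 0, 0, 0, 0, 0, 8]]

```text
time: 8.98
tool_pos: [0.4678, -0.0154, 0.366]
ee_rot: [-3.141, -0.479, -0.052]
wrist_force: [0.5, -0.4, -1.3]
width: 0.0138
finger_force: 30.0
```

```bash
cat > chk.py <<'E'
from seat import *
o=robot.get_obs();p,R=pose(o);th=np.radians(27.5);t,Q=tcp(0,th)
print(o["time"],"to seat(tool mm)",np.round(R.inv().apply(t-p)*1000,1),"rot",np.round((R.inv()*Q).as_rotvec(),4),"F tool",np.round(R.inv().apply(o["wrist_force"]),1),o["width"])
E
python3 chk.py
```

```text
8.975 to seat(tool mm) [ 0.2  0.6 62. ] rot [-0.0005  0.001   0.0001] F tool [-0.1  0.4  1.4] 0.013847015229646039
```

step_arm:
  commands:
    - [[0, 0, 6, 0, 0, 0, 8], [0, 0, 6, 0, 0, 0, 8], [0, 0, 6, 0, 0, 0, 8], [0, 0, 4, 0, 0, 0, 8], [0, 0, 4, 0, 0, 0, 8], [0, 0, 0, 0, 0, 0, 8]]

```text
time: 9.72
tool_pos: [0.4798, -0.0161, 0.3431]
ee_rot: [-3.141, -0.479, -0.052]
wrist_force: [-0.4, 0.5, -2.3]
width: 0.0141
finger_force: 30.0
```

```bash
python3 chk.py
```

```text
9.725 to seat(tool mm) [ 0.1  0.6 36.1] rot [-0.0004  0.0007  0.0001] F tool [-1.4 -0.5  1.8] 0.014063494806969548
```

step_arm:
  commands:
    - [[0, 0.3, 4, 0, 0, 0, 8], [0, 0.3, 4, 0, 0, 0, 8], [0, 0, 4, 0, 0, 0, 8], [0, 0, 4, 0, 0, 0, 8], [0, 0, 0, 0, 0, 0, 8]]

```text
time: 10.35
tool_pos: [0.4877, -0.0172, 0.3295]
ee_rot: [-3.142, -0.482, -0.052]
wrist_force: [2.7, -0.5, -1.6]
width: 0.0138
finger_force: 30.0
```

```bash
python3 chk.py
```

```text
10.35 to seat(tool mm) [-0.7 -0.1 20.4] rot [-0.     -0.0024 -0.    ] F tool [1.7 0.3 2.7] 0.013755999806899682
```

step_arm:
  commands:
    - [[0, 0, 4, 0, 0, 0, 8], [0, 0, 4, 0, 0, 0, 8], [0, 0, 3, 0, 0, 0, 8], [0, 0, 3, 0, 0, 0, 8], [0, 0, 0, 0, 0, 0, 8]]

```text
time: 10.98
tool_pos: [0.493, -0.0173, 0.3153]
ee_rot: [-3.141, -0.476, -0.052]
wrist_force: [0.2, 0.4, -2.3]
width: 0.0138
finger_force: 30.0
```

```bash
python3 chk.py
```

```text
10.975 to seat(tool mm) [1.1 0.1 5.4] rot [-0.0007  0.0042  0.0001] F tool [-0.9 -0.4  2.1] 0.013785499631824096
```

step_arm:
  commands:
    - [[0, 0, 2, 0, 0, 0, 8], [0, 0, 2, 0, 0, 0, 8], [0, 0, 2, 0, 0, 0, 8], [0, 0, 0, 0, 0, 0, 8]]

```text
time: 11.48
tool_pos: [0.4965, -0.0175, 0.3118]
ee_rot: [-3.141, -0.481, -0.052]
wrist_force: [0.5, -0.3, -1.3]
width: 0.0138
finger_force: 30.0
```

```bash
python3 chk.py
```

```text
11.475 to seat(tool mm) [-0.3 -0.   0.6] rot [-0.0004 -0.0008  0.0001] F tool [-0.2  0.2  1.4] 0.013803627373531815
```

step_arm:
  commands:
    - [[0, 0, 1.5, 0, 0, 0, 8], [0, 0, 1.5, 0, 0, 0, 8], [0, 0, 0, 0, 0, 0, 8]]

```text
time: 11.85
tool_pos: [0.4972, -0.0175, 0.3116]
ee_rot: [3.141, -0.481, -0.051]
wrist_force: [-12.5, 0.9, 11.5]
width: 0.014
finger_force: 30.0
```

```bash
python3 chk.py
```

```text
11.85 to seat(tool mm) [-0.9  0.1  0.2] rot [-0.0002 -0.0007  0.0007] F tool [ -5.8  -0.3 -16. ] 0.013955409593986234
```

step_arm:
  commands:
    - [[-1, 0, 1, 0, 0, 0, 8], [-0.5, 0, 1, 0, 0, 0, 8], [0, 0, 0, 0, 0, 0, 8]]

```text
time: 12.22
tool_pos: [0.4971, -0.0174, 0.3114]
ee_rot: [3.141, -0.485, -0.051]
wrist_force: [-15.8, 0.8, 17.7]
width: 0.0138
finger_force: 30.0
```

```bash
python3 chk.py
```

```text
12.225 to seat(tool mm) [-0.7  0.1 -0. ] rot [ 0.     -0.0047  0.001 ] F tool [ -5.7   0.  -23. ] 0.01383920580661407
```

step_arm:
  commands:
    - [[0.5, 0, -3, 0, 0, 0, 8], [0, 0, 0, 0, 0, 0, 8], [0, 0, 0, 0, 0, 0, 20], [0, 0, 0, 0, 0, 0, 40], [0, 0, 0, 0, 0, 0, 60], [0, 0, 0, 0, 0, 0, 60], [0, 0, 0, 0, 0, 0, 60], [0, 0, 0, 0, 0, 0, 60]]

```text
time: 13.22
tool_pos: [0.4964, -0.0175, 0.3094]
ee_rot: [-3.141, -0.48, -0.052]
wrist_force: [0.2, -0.3, -0.0]
width: 0.0595
finger_force: 0.0
```

```bash
python3 chk.py; python3 - <<'E'
from seat import *
from ov import *
S=eyes.snapshot("scene");T=eyes.snapshot("top")
cv2.imwrite("pics/rel.png",np.hstack([crop(S,190,200,100,400,500)[0],crop(T,200,160,100,400,500)[0]]))
E
```

```text
13.225 to seat(tool mm) [ 0.9 -0.  -1.5] rot [-0.0003 -0.0002  0.0001] F tool [0.1 0.3 0.1] 0.05948568530407304
```

View pics/rel.png

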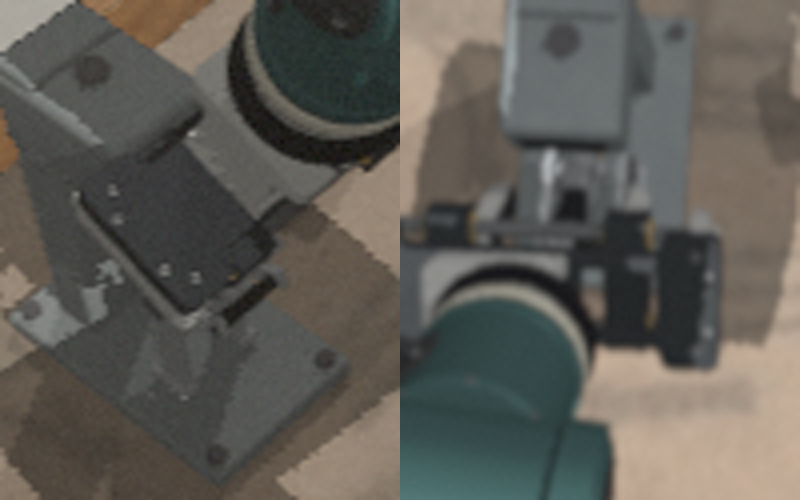

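```bash
python3 - <<'E'
from seat import *
p,R=pose();a=p+R.apply([0,0,-.15]);rows(p,R,a,R,6,60)
rows(a,R,np.array([.484,-.34,.30]),down(-.5),12,0)
E
```

```text
[[0.0,-0.0,-25.0,0.0,0.0,0.0,60],[-0.0,-0.0,-25.0,0.0,0.0,0.0,60],[-0.0,0.0,-25.0,0.0,0.0,0.0,60],[-0.0,0.0,-25.0,0.0,0.0,0.0,60],[-0.0,0.0,-25.0,0.0,0.0,0.0,60],[-0.0,0.0,-25.0,0.0,0.0,0.0,60]]
[[-0.0,26.9,13.4,-0.009,-0.0393,0.0366,0],[1.4,26.7,13.5,-0.009,-0.0393,0.0366,0],[3.0,26.6,13.7,-0.009,-0.0393,0.0366,0],[4.5,26.3,13.8,-0.009,-0.0393,0.0366,0],[6.0,25.9,13.9,-0.009,-0.0393,0.0366,0],[7.5,25.6,13.8,-0.009,-0.0393,0.0366,0],[8.9,25.2,13.7,-0.009,-0.0393,0.0366,0],[10.4,24.7,13.5,-0.009,-0.0393,0.0366,0],[11.8,24.1,13.4,-0.009,-0.0393,0.0366,0],[13.3,23.6,13.0,-0.009,-0.0393,0.0366,0],[14.5,23.0,12.8,-0.009,-0.0393,0.0366,0],[15.9,22.3,12.3,-0.009,-0.0393,0.0366,0]]
```

step_arm:
  commands:
    - [[0, 0, -12, 0, 0, 0, 60], [0, 0, -25, 0, 0, 0, 60], [0, 0, -28, 0, 0, 0, 60], [0, 0, -30, 0, 0, 0, 60], [0, 0, -30, 0, 0, 0, 60], [0, 0, -25, 0, 0, 0, 60], [0, 26.9, 13.4, -0.009, -0.0393, 0.0366, 0], [1.4, 26.7, 13.5, -0.009, -0.0393, 0.0366, 0], [3.0, 26.6, 13.7, -0.009, -0.0393, 0.0366, 0], [4.5, 26.3, 13.8, -0.009, -0.0393, 0.0366, 0], [6.0, 25.9, 13.9, -0.009, -0.0393, 0.0366, 0], [7.5, 25.6, 13.8, -0.009, -0.0393, 0.0366, 0], [8.9, 25.2, 13.7, -0.009, -0.0393, 0.0366, 0], [10.4, 24.7, 13.5, -0.009, -0.0393, 0.0366, 0], [11.8, 24.1, 13.4, -0.009, -0.0393, 0.0366, 0], [13.3, 23.6, 13.0, -0.009, -0.0393, 0.0366, 0], [14.5, 23.0, 12.8, -0.009, -0.0393, 0.0366, 0], [15.9, 22.3, 12.3, -0.009, -0.0393, 0.0366, 0], [0, 0, 0, 0, 0, 0, 0], [0, 0, 0, 0, 0, 0, 0]]

```text
time: 15.82
tool_pos: [0.484, -0.3396, 0.3008]
ee_rot: [-3.141, -0.001, -0.499]
wrist_force: [-0.5, 0.3, -0.0]
width: 0.0006
finger_force: 0.0
```

```bash
python3 - <<'E'
from seat import *
from ov import *
S=eyes.snapshot("scene");T=eyes.snapshot("top")
o=robot.get_obs();print(o["tool_pos"],o["ee_rot"],o["width"])
out=[]
Q=down(yaw,np.radians(35))
for pp,a in((S,(205,200,72)),(T,(222,165,60))):
    im,oo,s=crop(pp,*a,400,300);i2=im.copy()
    M=lambda X:tuple(np.int32(((proj(pp,pin+Q.apply([X[0],-X[1],-X[2]]))-oo+.5)*s-.5)*8))
    for A,B in(((-.022,-.042),(-.022,.045)),((.022,-.042),(.022,.045)),((-.022,.045),(.022,.045)),((-.015,.106),(.015,.106)),((-.011,.045),(-.011,.1)),((.011,.045),(.011,.1))):
        for y in(.007,-.007): cv2.line(i2,M((A[0],y,A[1])),M((B[0],y,B[1])),(0,255,0),1,16,3)
    out.append(np.hstack([im,i2]))
cv2.imwrite("pics/hang.png",np.vstack(out))
E
```

```text
[ 0.48398642 -0.33920421  0.30121888] [ 3.14154235e+00 -2.21919931e-03 -4.98754467e-01] 0.000600375385748882
```

View pics/hang.png

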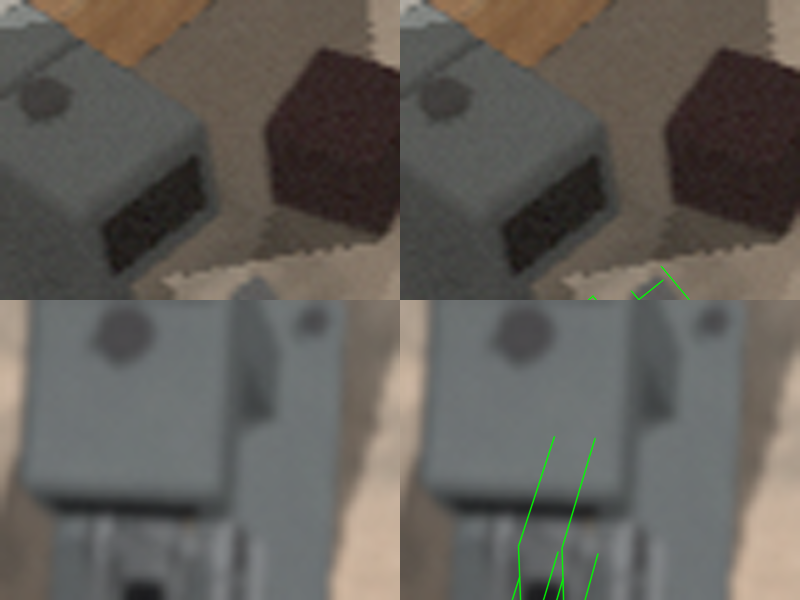

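```bash
python3 - <<'E'
from seat import *
from ov import *
S=eyes.snapshot("scene");T=eyes.snapshot("top")
out=[];Q=down(yaw,np.radians(35))
for pp in(S,T):
    W=lambda X:proj(pp,pin+Q.apply([X[0],-X[1],-X[2]]))
    c=(W((0,0,-.04))+W((0,0,.106)))/2;im,oo,s=crop(pp,int(c[0]-36),int(c[1]-27),72);i2=im.copy()
    M=lambda X:tuple(np.int32(((W(X)-oo+.5)*s-.5)*8))
    for A,B in(((-.022,-.042),(-.022,.045)),((.022,-.042),(.022,.045)),((-.022,.045),(.022,.045)),((-.015,.106),(.015,.106)),((-.011,.045),(-.011,.1)),((.011,.045),(.011,.1))):
        for y in(.007,-.007): cv2.line(i2,M((A[0],y,A[1])),M((B[0],y,B[1])),(0,255,0),1,16,3)
    out.append(np.hstack([im,i2]))
    for q in("hook_grip","pull_hook","hook_mouth"):
        X={"hook_grip":(0,0,.08),"pull_hook":(0,0,0),"hook_mouth":(-.002,0,-.042)}[q]
        print(q,np.round(W(X),1),[(np.round(r["xy"],1).tolist(),round(r["confidence"],2)) for r in models.tip_of(pp,q)[:2]])
cv2.imwrite("pics/hang2.png",np.vstack(out))
for pp in(S,T):
    for q in("test_button_top","tin","spool","wax"): print(q,[(np.round(atz(pp,r["xy"],.022 if q[1]=="e" else 0)[:2],3).tolist(),round(r["confidence"],2)) for r in models.tip_of(pp,q)[:3]])
E
```

```text
hook_grip [249.6 259.3] [([249.4, 262.2], 0.89)]
pull_hook [237.1 268.7] [([237.3, 267.0], 0.94), ([232.2, 275.0], 0.41)]
hook_mouth [231.8 273.9] [([230.7, 275.1], 0.96)]
hook_grip [240.6 218.3] [([239.3, 218.9], 0.78)]
pull_hook [245.6 201.7] [([246.8, 203.0], 0.79)]
hook_mouth [248.  194.6] [([249.5, 193.0], 0.68), ([246.9, 210.0], 0.25)]
test_button_top [([0.389, -0.315], 0.49), ([0.481, -0.339], 0.45)]
tin [([0.584, -0.212], 0.48)]
spool [([0.538, 0.166], 0.77)]
wax [([0.599, -0.216], 0.34)]
test_button_top [([0.393, -0.332], 0.79), ([0.468, -0.205], 0.27)]
tin [([0.647, -0.024], 0.21)]
spool [([0.537, 0.165], 0.74)]
wax []
```

View pics/hang2.png

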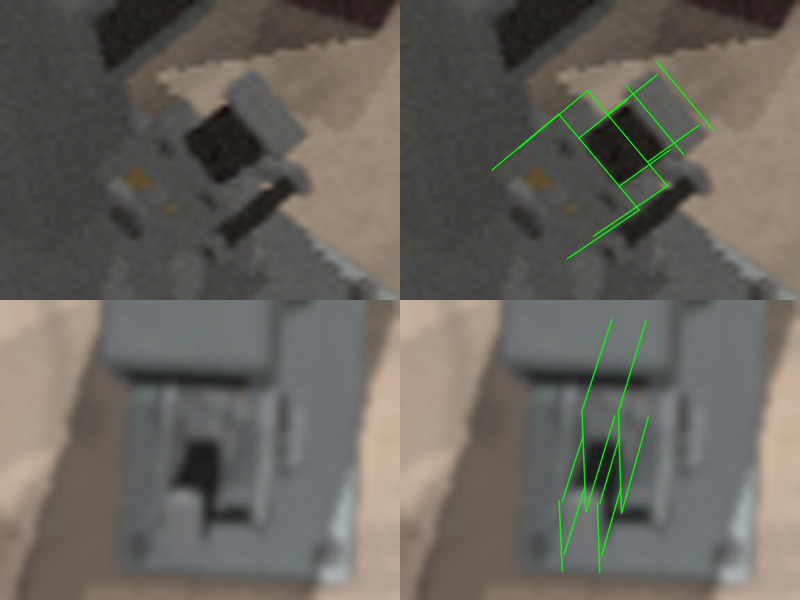

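```bash
python3 - <<'E'
from seat import *
S=eyes.snapshot("scene");Q=down(yaw,np.radians(35))
W=lambda X:np.round(proj(S,pin+Q.apply([X[0],-X[1],-X[2]])),1)
for n,X in dict(pivot=(.01,.007,-.028),shut=(-.008,.007,-.028),mid=(0,.007,-.028),open=(.01,.007,-.01),cen=(0,.007,0)).items():print(n,W(X))
c=S["color"][255:290,215:262].astype(int);m=(c[...,0]-c[...,2])>25
r,k=np.nonzero(m);print([(x+215,y+255) for y,x in zip(r,k)])
for q in("latch",):print([(np.round(x["xy"]),round(x["confidence"],2)) for x in models.masks_of(S,q)[:3]])
p,R=pose();print(R.inv().apply(np.array([.484,-.34,.24])-p)*1000)
E
```

```text
pivot [227.6 270.1]
shut [233.2 276.7]
mid [230.7 273.7]
open [230.  268.1]
cen [234.6 270.8]
[(np.int64(241), np.int64(255)), (np.int64(242), np.int64(255)), (np.int64(243), np.int64(255)), (np.int64(244), np.int64(255)), (np.int64(245), np.int64(255)), (np.int64(259), np.int64(255)), (np.int64(242), np.int64(256)), (np.int64(243), np.int64(256)), (np.int64(244), np.int64(256)), (np.int64(261), np.int64(256)), (np.int64(243), np.int64(257)), (np.int64(259), np.int64(257)), (np.int64(260), np.int64(257)), (np.int64(261), np.int64(257)), (np.int64(260), np.int64(258)), (np.int64(261), np.int64(258)), (np.int64(261), np.int64(259)), (np.int64(261), np.int64(260)), (np.int64(261), np.int64(262)), (np.int64(259), np.int64(263)), (np.int64(260), np.int64(263)), (np.int64(261), np.int64(263)), (np.int64(258), np.int64(264)), (np.int64(259), np.int64(264)), (np.int64(260), np.int64(264)), (np.int64(261), np.int64(264)), (np.int64(258), np.int64(265)), (np.int64(259), np.int64(265)), (np.int64(260), np.int64(265)), (np.int64(261), np.int64(265)), (np.int64(260), np.int64(266)), (np.int64(261
[... 678 characters left out ...]
int64(273)), (np.int64(259), np.int64(273)), (np.int64(260), np.int64(273)), (np.int64(261), np.int64(273)), (np.int64(236), np.int64(274)), (np.int64(256), np.int64(274)), (np.int64(257), np.int64(274)), (np.int64(258), np.int64(274)), (np.int64(259), np.int64(274)), (np.int64(260), np.int64(274)), (np.int64(261), np.int64(274)), (np.int64(258), np.int64(275)), (np.int64(259), np.int64(275)), (np.int64(260), np.int64(275)), (np.int64(261), np.int64(275)), (np.int64(259), np.int64(276)), (np.int64(260), np.int64(276)), (np.int64(261), np.int64(276)), (np.int64(260), np.int64(277)), (np.int64(261), np.int64(277))]
[(array([243., 262.]), 0.43)]
[-9.81429195e-03 -9.69880717e-02  5.99741505e+01]
```

step_arm:
  commands:
    - [[0, 0, 25, 0, 0, 0, 0], [0, 0, 25, 0, 0, 0, 0], [0, 0, 12, 0, 0, 0, 0], [0, 0, 3, 0, 0, 0, 0], [0, 0, 3, 0, 0, 0, 0], [0, 0, 0, 0, 0, 0, 0]]

```text
time: 17.58
tool_pos: [0.4842, -0.3402, 0.2328]
ee_rot: [3.141, -0.002, -0.5]
wrist_force: [-0.6, -0.7, -0.9]
width: 0.0003
finger_force: 0.0
```

step_arm:
  commands:
    - [[0, 0, 3, 0, 0, 0, 0], [0, 0, 3, 0, 0, 0, 0], [0, 0, 2, 0, 0, 0, 0], [0, 0, 0, 0, 0, 0, 0]]

```text
time: 18.08
tool_pos: [0.4839, -0.34, 0.2237]
ee_rot: [-3.142, 0.0, -0.5]
wrist_force: [0.1, 0.4, -0.5]
width: 0.0007
finger_force: 0.0
```

step_arm:
  commands:
    - [[0, 0, 2, 0, 0, 0, 0], [0, 0, 2, 0, 0, 0, 0], [0, 0, 0, 0, 0, 0, 0]]

```text
time: 18.45
tool_pos: [0.4841, -0.3401, 0.2203]
ee_rot: [3.141, -0.001, -0.5]
wrist_force: [-0.9, 0.9, 2.1]
width: 0.0005
finger_force: 1.0
```

Contact at about tip z = 0.022. Press on.

step_arm:
  commands:
    - [[0, 0, 2, 0, 0, 0, 0], [0, 0, 2, 0, 0, 0, 0], [0, 0, 1.5, 0, 0, 0, 0], [0, 0, 1, 0, 0, 0, 0], [0, 0, 0, 0, 0, 0, 0]]

```text
time: 19.08
tool_pos: [0.4841, -0.3401, 0.2154]
ee_rot: [3.141, -0.001, -0.5]
wrist_force: [-3.1, 2.8, 11.0]
width: 0.0005
finger_force: 5.1
```

step_arm:
  commands:
    - [[0, 0, 2, 0, 0, 0, 0], [0, 0, 0, 0, 0, 0, 0], [0, 0, 0, 0, 0, 0, 0]]

```text
time: 19.45
tool_pos: [0.4841, -0.3401, 0.2152]
ee_rot: [3.141, -0.002, -0.5]
wrist_force: [-5.9, 3.9, 17.9]
width: 0.0005
finger_force: 8.6
```

Hard stop reached; release and retreat.

step_arm:
  commands:
    - [[0, 0, -4, 0, 0, 0, 0], [0, 0, -8, 0, 0, 0, 0], [0, 0, -20, 0, 0, 0, 0], [0, 0, -25, 0, 0, 0, 0], [0, 0, -25, 0, 0, 0, 0], [0, 0, -20, 0, 0, 0, 0], [0, 0, 0, 0, 0, 0, 0], [0, 0, 0, 0, 0, 0, 0], [0, 0, 0, 0, 0, 0, 0]]

```text
time: 20.58
tool_pos: [0.4837, -0.3398, 0.3117]
ee_rot: [-3.141, 0.003, -0.5]
wrist_force: [-1.0, -0.7, -0.3]
width: 0.0006
finger_force: 0.0
```

```bash
python3 - <<'E'
from h import *
S=eyes.snapshot("scene")
for q in("hook_grip","pull_hook","test_button_base","test_button_top","tin","spool","wax"): print(q,[(np.round(r["xy"],1).tolist(),round(r["confidence"],2)) for r in models.tip_of(S,q)[:3]])
o=robot.get_obs();print(o["time"],o["wrist_force"],np.abs(o["qvel"]).max())
E
```

```text
hook_grip [([250.9, 260.8], 0.6)]
pull_hook [([239.1, 268.6], 0.77)]
test_button_base [([402.0, 256.9], 0.82), ([374.0, 233.3], 0.77), ([246.9, 290.8], 0.65)]
test_button_top [([405.0, 247.6], 0.7), ([387.0, 211.4], 0.5), ([374.3, 225.8], 0.4)]
tin [([306.5, 241.8], 0.55)]
spool [([204.3, 380.5], 0.8), ([251.3, 272.9], 0.59)]
wax []
20.975 [0.90293824 0.22996976 0.23688329] 0.0031480646621301683
```

```bash
python3 -c "
from bench import robot
print(robot.close_job())"
```

```text
the job is handed in; nothing more can be done
None
```

The job is handed in at about 21 s: the hook is seated on the anchor pin and lies on the rest bar; the latch looks shut in the image, though I did not pull-test it. The middle button was then pressed to its stop and released. The tin and spool were still in place at the last look; the wax was not detected in that picture, but the arm never went near it.

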